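# Tighten the lid rack's hold-down screw eye with a screwdriver through its loop

### The job

The screw eye that holds the lid rack down on the ledge has worked loose. Slide the screwdriver's shank through its loop and turn it in until the shoulder is pulled down snug on the washer, stopping there without forcing it, then draw the screwdriver out and lay it back on the cork mat. Leave the other things on the ledge where they are.

Things in the scene. Friction and masses are not known exactly. Their poses are not given: they have to be found in the camera images.
- screw_eye: bright steel screw eye standing upright. Origin: centre of its round loop (18 mm inside, 6 mm wire); x runs level through the loop, z up. Shoulder (17 mm wide) 26 mm below it. Clockwise seen from above screws it in, 5 mm a turn. It turns at 0.1 N m for an unknown 0.2 to 1 rad till the shoulder touches, then gives springily, 0.25 N m rising 1.2 N m per rad: 0.4 is snug, 0.55 crushes the veneer.
- lid_rack: steel wire rack fixed on the ledge, 138 x 236 mm, three pot lids standing in it up to 165 mm high. Origin: centre of its underside, on the ledge top; z up. A flat foot 26 mm wide, 4 mm thick runs to -x; the eye goes through it 170 mm out, over a brass washer 25 mm wide, 2 mm thick, so the snug eye's origin is 32 mm above the ledge.
- screwdriver: loose screwdriver, 0.11 to 0.18 kg, yellow octagonal handle 28 mm across flats, 98 mm long, running from 7 to 105 mm behind the origin (-x). Origin: on the axis, where the round steel shank leaves the handle; x points to the tip. Shank 9 mm thick to x = 93 mm, then a 5 mm thick end to x = 100 mm. Balances near x = -20 mm; starts on the mat. In the loop it slants about 0.9 rad before it bites.
- cork_mat: cork mat fixed on the ledge, 270 mm (x) by 170 mm (y), 4 mm thick. Origin: centre of its underside, on the ledge top; z up. The screwdriver lying flat on it has its origin 18 mm above the mat's origin.
- spice_box: loose red plastic spice box, 60 x 60 mm, 93 mm high with its round twist cap. Origin: centre of its underside.
- tea_canister: loose aluminium tea canister, 77 mm thick, 117 mm high with its knob. Origin: centre of its underside.
- glass_jar: loose amber glass jar with a brass cap, 58 mm thick, 80 mm high. Origin: centre of its underside.
- pestle: loose wooden pestle lying on the ledge, 180 mm long (x), 32 mm thick. Origin: its middle, on the axis.

How it is judged:
By the outcome, as a careful person would: the job done as asked, in the order asked, and still so for the second after the job is handed in, with the robot touching nothing.
It also fails if it takes over 67 s, if anything falls off the work surface, if the arm or the gripper's body presses on something with over 40 N, if the wrist force passes 120 N, or if a joint passes its speed limit or range.

### The arm

A 6-joint arm with a two-finger parallel gripper is mounted at the origin on the work surface. World frame = base frame: x ahead of the robot, y to its left, z up, the work surface at z = 0. Lengths are in m, angles in degrees, forces in N, time in s.
With the tool pointing down it reaches from about 0.3 to 0.85 m from the base axis. Payload 4.2 kg.
Tool frame: the origin (TCP) lies midway between the tips of the shut fingers; the grasp point (between the pads) lies 19 mm behind it (manip.tcp_to_grasp is the distance from the TCP to the grasp point, in m); y points along the fingers, z is the direction in which the jaws open and shut, and the axes are right-handed (so a half turn about y gives the same grasp; the last joint's range is limited). The gripper opens to 91 mm and grips with 3 to 60 N. Pads are 32 mm wide; open, the fingers measure 118 mm over their backs; the gripper's body (76 mm by 178 mm) begins 60 mm behind the grasp point.
Start: joints at [-73.854, 18.312, 89.639, -0, 72.044, -1.146], TCP at [0.171, -0.549, 0.214] pointing down, gripper open.
Joint ranges: [-177.97, 177.97], [-48.28, 115.42], [12.27, 149.76], [-77.06, 257.06], [2.81, 150.46], [-146.56, 146.56]. Speed limits (degrees/s): [147.25, 147.25, 180, 180, 180, 180].

### API

Orientations are given as a 3x3 rotation matrix whose columns are the frame's x, y, z axes.
In Python, from workcell import manip gives the robot as it stands. The module is installed in compiled form; this text tells all that it offers.
- The arm moves only by the tool send_rows, never from a script. Its arguments are lists of equal length, an entry for each row: "delta_pos": the shift along the tool's x, y, z in mm, a list of three; "rot": the turn, a rotation vector about the tool's x, y, z in degrees, a list of three. In form: {"delta_pos": [[x, y, z], ...], "rot": [[wx, wy, wz], ...]}. A call has 1 to 20 rows; each row shifts and turns the commanded pose from where the row before left it, along the tool's axes as they then stand; what a row does not reach is not made up. A row lasts 1/12 s, in which the tool goes at most 41.7 mm and 7.16 degrees, less where a joint would pass 70% of its speed; a pose out of reach is approached as far as the arm can. A call is refused whole if a number of a shift passes 41.7 or a number of a turn 7.16, either way. A call with a gripper value outside its range is refused whole. "fingers" is the opening in per cent of the stroke, from 0 (shut) to 100 (fully open), set as the call begins (left out, the last holds). The fingers move at their own pace and stop on an object; the grip force is fixed at half the most. Time passes only in rows, so rows that do not move let the fingers close. It gives the time, the measured TCP pose, the force and the opening at its end, in the units of the state.
- manip.get_obs(): the state, without advancing time (a new reading comes with each control period).
- manip.read_camera(name): name is "scene" or "top" or "wrist"; returns the picture (420x560x3 uint8, red, green, blue); there is no depth.
- manip.camera_params(name): a dict with "fx", "fy", "cx", "cy" (pixels), "R" (3x3) and "t" (3): a world point X has camera coordinates R X + t. Camera axes: x right, y down, z forward; pixel columns grow to the right and rows downward; lengths in m; the calibration is good to about 2 mm. A picture is of the moment at which its call begins: read the wrist's pose just before it. camera_params takes no time and is no camera call; for the wrist camera it gives the pose at the moment of the call.
- manip.finish_job(): hands the job in, once; it reports no verdict.
Trained networks look in the newest picture that a camera, given by its name, has taken for a name from the list of things; names that differ only in an ending like _2 or _b are one class to them, and where a whole thing is asked for, a point or a joint stands for the part that bears it (a point fixed in the world has none). Each returns a list of dicts, best first, with "score" (0 to 1); they miss things now and then, are a little off and sometimes report something else, mostly with a low value. They report only what shows in the picture. A call takes as long as a camera call.
- manip.spot_in(name, camera): "uv" ([column, row] in pixels, amid what is visible of it).
The state is a dict: "t": time; "qpos": joint angles; "joint_velocities": joint speeds; "joint_torque": joint torques, N m; "tcp_pos": TCP position; "ee_rot": TCP orientation; "contact_force": force on the tool from outside, world axes, zero at the start; "ft_torque": the same for the moment, N m; "finger_gap": opening from 0.0 (shut) to 1.0 (fully open).
Only numpy, scipy, OpenCV 4.12 (cv2) and the standard library are available. Lean on these libraries where they do the work, as an engineer would, in place of code of your own. Each camera call takes 0.05 s, during which the arm holds its last target. There are 200 camera calls.

## Working session

There is one attempt and no reset: what is moved stays moved. The work goes in short steps, Python scripts to look and compute and a tool call to move; the robot and the scene stay as the last step left them, time stands still between calls to the robot, and variables do not carry over. Pictures are saved under pics/ and viewed, about 8 in all and at most 12, crops included, and the job is handed in when it is done.

Besides the shell and the picture viewer there is one more tool, called in YAML: its name, and indented under it one key for each argument. send_rows: Moves the arm, as the interface text tells. Its arguments: {"type":"object","properties":{"delta_pos":{"type":"array","items":{"type":"array","items":{"type":"number"}}},"rot":{"type":"array","items":{"type":"array","items":{"type":"number"}}},"fingers":{"type":"number"}},"required":["delta_pos","rot"]}

```bash
mkdir -p pics
python3 - <<'E'
from workcell import manip
import cv2,numpy as np
o=manip.get_obs(); print(o, manip.tcp_to_grasp)
for c in("scene","top"):
    im=manip.read_camera(c); cv2.imwrite(f"pics/{c}0.png",im[:,:,::-1])
    p=manip.camera_params(c); print(c,{k:np.round(v,4).tolist() for k,v in p.items()})
    for n in("screw_eye","lid_rack","screwdriver","cork_mat","spice_box","tea_canister","glass_jar","pestle"):
        print(n,[(np.round(d["uv"]).tolist(),round(d["score"],2)) for d in manip.spot_in(n,c)][:3])
E
```

```text
{'t': 0.0, 'qpos': array([-7.38543328e+01,  1.83509071e+01,  8.97060928e+01, -6.68331130e-04,
        7.20435398e+01, -1.14619077e+00]), 'joint_velocities': array([-0.05388568, -0.02107356,  0.08296661, -0.09951522,  0.02464877,
        0.029283  ]), 'joint_torque': array([ 2.91189848e-03, -4.12460375e+01, -2.31972241e+01,  7.30384723e-02,
        4.57093993e-02, -1.54062764e-04]), 'tcp_pos': array([ 0.17076718, -0.54853022,  0.21312976]), 'ee_rot': array([[-9.54801983e-01, -4.98619894e-04,  2.97242199e-01],
       [-2.97242617e-01,  1.68245197e-03, -9.54800501e-01],
       [-2.40131999e-05, -9.99998460e-01, -1.75461956e-03]]), 'contact_force': array([ 0.37188784,  0.4588013 , -0.33867803]), 'ft_torque': array([ 0.05266807, -0.0485279 ,  0.0463906 ]), 'finger_gap': 0.995626860339518} 0.0188
scene {'fx': 540.3375, 'fy': 540.3375, 'cx': 276.3639, 'cy': 211.2859, 'R': [[0.294, 0.9558, -0.0097], [0.5807, -0.1866, -0.7924], [-0.7592, 0.2273, -0.6099]], 't': [-0.2518, -0.2213, 1.7027]}
screw_eye []
lid_rack []
screwdriver [([134.0, 211.0], 0.62)]
cork_mat [([135.0, 235.0], 0.89)]
spice_box [([113.0, 302.0], 0.82)]
tea_canister [([379.0, 183.0], 0.92)]
glass_jar [([344.0, 164.0], 0.98)]
pestle [([400.0, 161.0], 0.74)]
top {'fx': 402.4589, 'fy': 402.4589, 'cx': 280.7618, 'cy': 216.4023, 'R': [[0.0277, -0.9995, 0.0122], [-0.9865, -0.0293, -0.1609], [0.1612, -0.0076, -0.9869]], 't': [0.0484, 0.6455, 1.0913]}
screw_eye [([323.0, 231.0], 0.48)]
lid_rack [([322.0, 168.0], 0.78), ([323.0, 231.0], 0.58)]
screwdriver [([385.0, 278.0], 0.75)]
cork_mat [([176.0, 232.0], 0.74), ([392.0, 265.0], 0.68)]
spice_box [([410.0, 173.0], 0.97)]
tea_canister [([175.0, 232.0], 0.58)]
glass_jar [([190.0, 277.0], 0.93), ([318.0, 170.0], 0.24)]
pestle [([138.0, 267.0], 0.68)]
```

View pics/scene0.png

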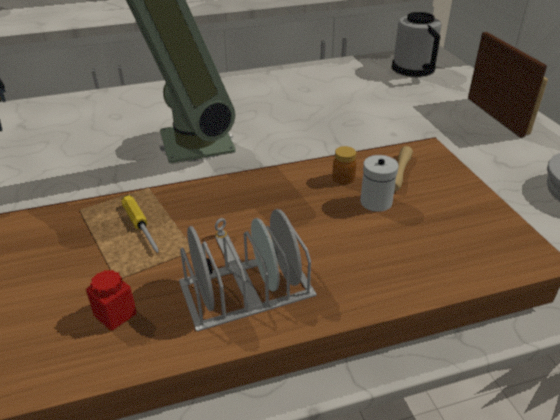

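View pics/top0.png

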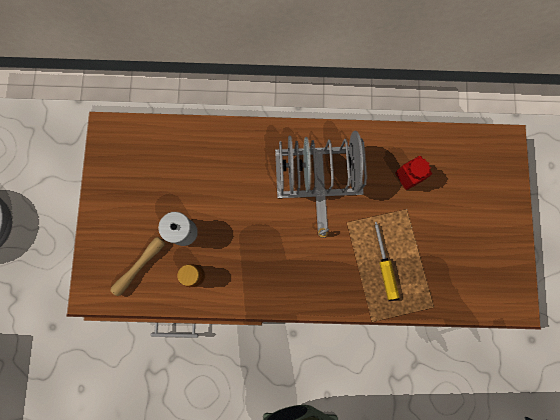

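Scene: the yellow driver lies on the mat (top 378,223 → 395,300; scene 156,251 → 127,198), eye at top (323,231) / scene (221,226), with its foot running to the rack. I'll triangulate these.

```bash
cat > h.py <<'E'
import numpy as np,cv2
from workcell import manip
def P(c):
    p=manip.camera_params(c); K=np.array([[p["fx"],0,p["cx"]],[0,p["fy"],p["cy"]],[0,0,1]])
    return K,np.array(p["R"]),np.array(p["t"])
def ray(c,uv):
    K,R,t=c if isinstance(c,tuple) else P(c)
    d=R.T@np.linalg.solve(K,[uv[0],uv[1],1]); return -R.T@t,d/np.linalg.norm(d)
def atz(c,uv,z):
    o,d=ray(c,uv); return o+d*(z-o[2])/d[2]
def tri(obs):
    A=np.zeros((3,3));b=np.zeros(3);L=[ray(c,u) for c,u in obs]
    for o,d in L: M=np.eye(3)-np.outer(d,d);A+=M;b+=M@o
    X=np.linalg.solve(A,b); return X,max(np.linalg.norm(np.cross(X-o,d)) for o,d in L)
def proj(c,X):
    K,R,t=c if isinstance(c,tuple) else P(c)
    q=K@(R@np.asarray(X)+t); return q[:2]/q[2]
E
python3 - <<'E'
from h import *
for n,a,b in[("tip",(378,223),(156,251)),("hend",(395,300),(127,198)),("eye",(323,231),(221,226)),("jarcap",(189,274),(345,153)),("mat TL",(348,222),(147,271)),("mat TR",(407,210),(126,271)),("matBR",(432,303),(82,222)),("knob",(174,226),(381,161)),("pestle",(115,290),(405,152)),("rack",(278,197),(307,288))]:
    X,e=tri([("top",a),("scene",b)]);print(n,X.round(3),round(e,4))
import cv2
a=cv2.imread("pics/scene0.png")[190:320,90:330];b=cv2.imread("pics/top0.png")[120:320,260:440]
a=cv2.resize(a,(720,390),interpolation=3);cv2.imwrite("pics/c1.png",a)
E
```

```text
tip [ 0.623 -0.19   0.119] 0.003
hend [ 0.423 -0.231  0.124] 0.0026
eye [ 0.596 -0.044  0.128] 0.0009
jarcap [0.474 0.291 0.176] 0.0014
mat TL [ 0.628 -0.168  0.061] 0.0453
mat TR [ 0.662 -0.261  0.12 ] 0.0102
matBR [ 0.416 -0.343  0.076] 0.004
knob [0.587 0.327 0.214] 0.0016
pestle [0.427 0.489 0.116] 0.0021
rack [0.715 0.094 0.011] 0.0186
```

View pics/c1.png

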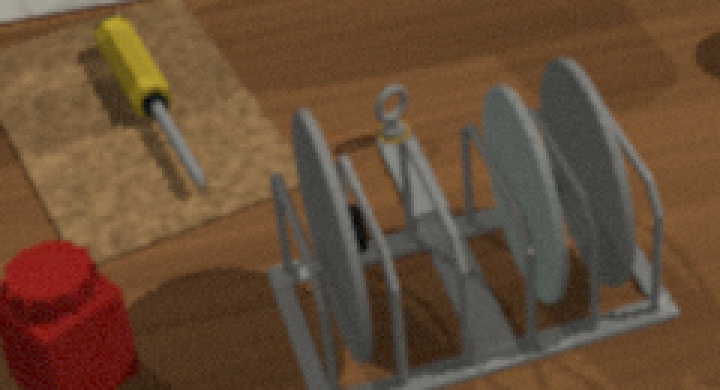

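```bash
cat >> h.py <<'E'
from scipy.spatial.transform import Rotation as Ro
def plan(pos,yaw_x=None,R=None):
    """tool-frame shift(mm), rotvec(deg) from measured pose; yaw_x = yaw of tool x in deg, tool pointing down"""
    o=manip.get_obs();Rc=o["ee_rot"]
    if R is None:
        a=np.radians(yaw_x);x=np.array([np.cos(a),np.sin(a),0]);y=np.array([0,0,-1.]);R=np.column_stack([x,y,np.cross(x,y)])
    return (Rc.T@(np.array(pos)-o["tcp_pos"])*1000).round(1),np.degrees(Ro.from_matrix(Rc.T@R).as_rotvec()).round(2)
E
python3 - <<'E'
from h import *
K,R,t=P("wrist");o=manip.get_obs()
print(K.round(1).tolist(),"cam in tool",(o["ee_rot"].T@(-R.T@t-o["tcp_pos"])).round(4),"axes in tool\n",(o["ee_rot"].T@R.T).round(3))
print(plan([.50,-.12,.36],-168.4))
E
```

```text
[[327.2, 0.0, 277.9], [0.0, 327.2, 208.0], [0.0, 0.0, 1.0]] cam in tool [-0.0726 -0.1702 -0.0006] axes in tool
 [[-0.001  0.966  0.258]
 [-0.    -0.258  0.966]
 [ 1.     0.001  0.   ]]
(array([-441.7, -146. , -311.8]), array([-0.01,  5.69, -0.  ]))
```

```bash
python3 -c "
from h import *
print(plan([.54,-.12,.26],-168.4))"
```

```text
(array([-479.9,  -46. , -299.9]), array([-0.01,  5.69, -0.  ]))
```

send_rows:
  delta_pos:
    - [-30,-2.9,-18.7]
    - [-30,-2.9,-18.7]
    - [-30,-2.9,-18.7]
    - [-30,-2.9,-18.7]
    - [-30,-2.9,-18.7]
    - [-30,-2.9,-18.7]
    - [-30,-2.9,-18.7]
    - [-30,-2.9,-18.7]
    - [-30,-2.9,-18.7]
    - [-30,-2.9,-18.7]
    - [-30,-2.9,-18.7]
    - [-30,-2.9,-18.7]
    - [-30,-2.9,-18.7]
    - [-30,-2.9,-18.7]
    - [-30,-2.9,-18.7]
    - [-30,-2.9,-18.7]
    - [0,0,0]
    - [0,0,0]
  rot:
    - [0,0,0]
    - [0,0,0]
    - [0,0,0]
    - [0,0,0]
    - [0,0,0]
    - [0,0,0]
    - [0,0,0]
    - [0,0,0]
    - [0,0,0]
    - [0,0,0]
    - [0,0,0]
    - [0,0,0]
    - [0,0,0]
    - [0,0,0]
    - [0,0,0]
    - [0,5.7,0]
    - [0,0,0]
    - [0,0,0]

```text
t: 2.4
tcp_pos: [0.541, -0.1195, 0.2601]
ee_rot: [[-0.979, -0.0, 0.205], [-0.205, -0.0, -0.979], [0.0, -1.0, 0.0]]
contact_force: [-0.2, 0.3, 0.6]
finger_gap: 1.003
```

Run:
```python
from h import *
o=manip.get_obs();K=P("wrist");im=manip.read_camera("wrist");cv2.imwrite("pics/w1.png",im[:,:,::-1])
np.savez("w1.npz",K=K[0],R=K[1],t=K[2])
for n in("screw_eye","screwdriver","cork_mat"):print(n,[(np.round(d["uv"]).tolist(),round(d["score"],2)) for d in manip.spot_in(n,"wrist")][:3])
print(proj(K,[.596,-.044,.13]),o["tcp_pos"],o["contact_force"],o["ft_torque"])
```

```text
screw_eye [([212.0, 127.0], 0.93)]
screwdriver [([358.0, 238.0], 0.61)]
cork_mat [([371.0, 184.0], 0.64), ([226.0, 22.0], 0.2)]
[208.10446331 124.13427353] [ 0.54099629 -0.1194792   0.26008853] [-0.24954943  0.30161727  0.62191164] [-0.03646314  0.00198372  0.05603895]
```

View pics/w1.png

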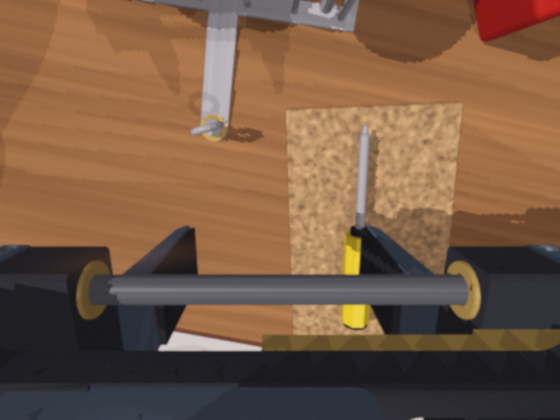

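The wrist view shows the eye edge-on at about (210,128) over its washer at (214,127), the driver tip at (364,127), its handle start at (360,228) and handle end at (355,326).

Run:
```python
from h import *
im=cv2.imread("pics/w1.png");cv2.imwrite("pics/c2.png",cv2.resize(im[95:155,175:265],(720,480),interpolation=cv2.INTER_CUBIC))
d=np.load("w1.npz");c=(d["K"],d["R"],d["t"])
for u in((364,127),(360,228),(355,326)):print(u,atz(c,u,.116).round(4))
for z in(.104,.131,.14):print(z,atz(c,(214,127),z).round(4))
print(tri([(c,(364,127)),("scene",(156,251)),("top",(378,223))]),tri([(c,(355,326)),("scene",(127,198)),("top",(395,300))]))
```

```text
(364, 127) [ 0.6226 -0.1838  0.116 ]
(360, 228) [ 0.5261 -0.2069  0.116 ]
(355, 326) [ 0.4154 -0.232   0.116 ]
0.104 [ 0.5931 -0.0448  0.104 ]
0.131 [ 0.5947 -0.0497  0.131 ]
0.14 [ 0.5952 -0.0513  0.14  ]
(array([ 0.62273016, -0.18775928,  0.11800784]), np.float64(0.005198255708608161)) (array([ 0.42185254, -0.22994374,  0.12417549]), np.float64(0.0032454101578700736))
```

View pics/c2.png

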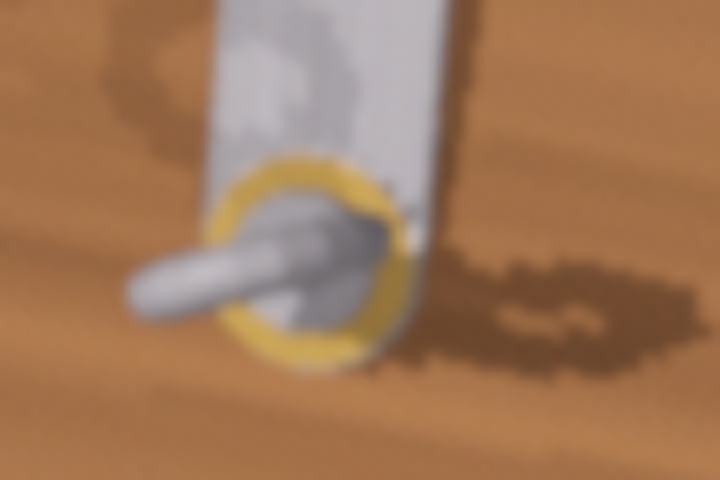

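Run:
```python
from h import *
d=np.load("w1.npz");c=(d["K"],d["R"],d["t"])
C=-c[1].T@c[2];print("cam",C.round(4))
e=atz(c,(214,127.75),.104);e[2]=.131;print("eye",e)
n=np.cross(ray(c,(175+130/8,95+297/8))[1],ray(c,(175+385/8,95+228/8))[1]);n/=np.linalg.norm(n);print("n",n)
a,b=np.meshgrid(np.linspace(0,2*np.pi,60),np.linspace(0,2*np.pi,16))
L=np.stack([.003*np.sin(b),(.012+.003*np.cos(b))*np.cos(a),(.012+.003*np.cos(b))*np.sin(a)],-1).reshape(-1,3)
for y in range(-20,61,8):
    R=Ro.from_euler("z",y,degrees=True).as_matrix()
    q=np.array([proj(c,e+R@p) for p in L]);q=((q-[175,95])*8).astype(np.float32)
    (ce,s,an)=cv2.minAreaRect(q);i=q[:,0].argmin();j=q[:,0].argmax()
    print(y,np.round(ce),np.round(s),round(an),q[i].round(),q[j].round())
```

```text
cam [ 0.612  -0.1039  0.4302]
eye [ 0.59243224 -0.04491147  0.131     ]
n [-0.89534415 -0.44425011 -0.03163366]
-20 [264. 268.] [283.  81.] 31 [139. 208.] [389. 328.]
-12 [264. 268.] [281.  76.] 23 [133. 224.] [396. 311.]
-4 [264. 268.] [280.  71.] 15 [130. 230.] [400. 293.]
4 [265. 268.] [278.  66.] 8 [127. 249.] [402. 285.]
12 [265. 268.] [ 60. 276.] 90 [127. 268.] [403. 267.]
20 [265. 267.] [ 58. 274.] 82 [130. 287.] [401. 248.]
28 [265. 266.] [ 64. 273.] 74 [133. 294.] [397. 240.]
36 [265. 266.] [ 70. 271.] 65 [139. 312.] [392. 222.]
44 [265. 266.] [ 76. 271.] 57 [147. 328.] [384. 205.]
52 [265. 266.] [ 81. 270.] 49 [156. 332.] [375. 202.]
60 [265. 266.] [ 87. 271.] 40 [167. 347.] [364. 188.]
```

Run:
```python
from h import *
d=np.load("w1.npz");c=(d["K"],d["R"],d["t"])
X=[]
for n,w,t,s in[("++",(287,110),(348,222),(190,245)),("+-",(462,103),(407,210),(125,272)),("--",None,(432,303),(83,222)),("-+",None,(372,320),(149,190))]:
    o=[("top",t),("scene",s)]+([(c,w)] if w else []);print(n,tri(o)[0].round(4),round(tri(o)[1],4))
    if w: print("  w+top",tri([o[0],o[2]])[0].round(4),"w+sc",tri(o[1:])[0].round(4))
print("tip w+sc",tri([(c,(364,127)),("scene",(156,251))]),"shank",tri([(c,(360,226)),("scene",(142,224))]))
print("eye w+sc",tri([(c,(209,129)),("scene",(221,226))]),"jar",tri([("top",(189,274)),("scene",(345,153))]))
```

```text
++ [ 0.623  -0.1133  0.1153] 0.0031
  w+top [ 0.6218 -0.1103  0.1298] w+sc [ 0.6224 -0.1133  0.1147]
+- [ 0.6617 -0.263   0.118 ] 0.0102
  w+top [ 0.6673 -0.2837  0.0816] w+sc [ 0.6626 -0.2585  0.1179]
-- [ 0.4162 -0.3421  0.0759] 0.0051
-+ [ 0.3688 -0.1772  0.0988] 0.0021
tip w+sc (array([ 0.62224252, -0.18533556,  0.11656728]), np.float64(0.0016253182538979681)) shank (array([ 0.52964353, -0.20472139,  0.12196107]), np.float64(0.0003626238413645193))
eye w+sc (array([ 0.59159034, -0.04332666,  0.12396903]), np.float64(0.0009003427098622375)) jar (array([0.47357433, 0.29122537, 0.17613488]), np.float64(0.0013730774282157217))
```

```bash
python3 -c "
from h import *
print(plan([.496,-.2145,.110],-167))"
```

```text
(array([ 61. , 150.4,  82.3]), array([-0.01, -1.47,  0.03]))
```

send_rows:
  delta_pos:
    - [15.2,0,20.6]
    - [15.2,0,20.6]
    - [15.3,10,20.6]
    - [15.3,20,20.5]
    - [0,30,0]
    - [0,30,0]
    - [0,30,0]
    - [0,20,0]
    - [0,10.4,0]
    - [0,0,0]
    - [0,0,0]
    - [0,0,0]
  rot:
    - [0,0,0]
    - [0,0,0]
    - [0,0,0]
    - [0,-1.4,0]
    - [0,0,0]
    - [0,0,0]
    - [0,0,0]
    - [0,0,0]
    - [0,0,0]
    - [0,0,0]
    - [0,0,0]
    - [0,0,0]

```text
t: 3.6
tcp_pos: [0.498, -0.2144, 0.1115]
ee_rot: [[-0.975, 0.003, 0.224], [-0.224, -0.001, -0.975], [-0.003, -1.0, 0.002]]
contact_force: [-0.3, -0.1, 0.2]
finger_gap: 1.001
```

send_rows:
  delta_pos:
    - [0,1,0]
    - [0,1,0]
    - [0,1,0]
    - [0,0,0]
  rot:
    - [0,0,0]
    - [0,0,0]
    - [0,0,0]
    - [0,0,0]

```text
t: 3.93
tcp_pos: [0.4972, -0.2135, 0.1072]
ee_rot: [[-0.974, 0.001, 0.225], [-0.225, -0.0, -0.974], [-0.0, -1.0, 0.0]]
contact_force: [-0.1, -0.4, 0.3]
finger_gap: 1.002
```

send_rows:
  delta_pos:
    - [0,1,0]
    - [0,1,0]
    - [0,1,0]
    - [0,0,0]
  rot:
    - [0,0,0]
    - [0,0,0]
    - [0,0,0]
    - [0,0,0]

```text
t: 4.27
tcp_pos: [0.4971, -0.2135, 0.1043]
ee_rot: [[-0.974, 0.0, 0.225], [-0.225, -0.0, -0.974], [-0.0, -1.0, 0.0]]
contact_force: [-0.5, 0.2, 2.6]
finger_gap: 1.004
```

send_rows:
  delta_pos:
    - [0,0.7,0]
    - [0,0.7,0]
    - [0,0,0]
  rot:
    - [0,0,0]
    - [0,0,0]
    - [0,0,0]

```text
t: 4.52
tcp_pos: [0.4971, -0.2135, 0.1043]
ee_rot: [[-0.974, 0.001, 0.225], [-0.225, -0.0, -0.974], [-0.001, -1.0, 0.0]]
contact_force: [-3.9, 0.9, 12.4]
finger_gap: 1.0
```

send_rows:
  delta_pos:
    - [0,-3.2,0]
    - [0,0,0]
  rot:
    - [0,0,0]
    - [0,0,0]

```text
t: 4.68
tcp_pos: [0.4974, -0.2137, 0.1062]
ee_rot: [[-0.974, 0.001, 0.225], [-0.225, -0.001, -0.974], [-0.001, -1.0, 0.001]]
contact_force: [0.9, 0.0, -0.2]
finger_gap: 1.0
```

send_rows:
  delta_pos:
    - [0,0,0]
    - [0,0,0]
    - [0,0,0]
    - [0,0,0]
    - [0,0,0]
    - [0,0,0]
    - [0,0,0]
    - [0,0,0]
    - [0,0,0]
    - [0,0,0]
  rot:
    - [0,0,0]
    - [0,0,0]
    - [0,0,0]
    - [0,0,0]
    - [0,0,0]
    - [0,0,0]
    - [0,0,0]
    - [0,0,0]
    - [0,0,0]
    - [0,0,0]
  fingers: 0

```text
t: 5.52
tcp_pos: [0.497, -0.2134, 0.1058]
ee_rot: [[-0.974, -0.0, 0.225], [-0.225, 0.0, -0.974], [0.0, -1.0, -0.0]]
contact_force: [0.4, 0.1, 0.5]
finger_gap: 0.305
```

send_rows:
  delta_pos:
    - [0,-10,0]
    - [0,-30,0]
    - [0,-30,0]
    - [0,-10,0]
    - [0,0,0]
    - [0,0,0]
  rot:
    - [0,0,0]
    - [0,0,0]
    - [0,0,0]
    - [0,0,0]
    - [0,0,0]
    - [0,0,0]

```text
t: 6.02
tcp_pos: [0.4968, -0.2134, 0.1856]
ee_rot: [[-0.974, 0.0, 0.225], [-0.225, -0.0, -0.974], [-0.0, -1.0, 0.0]]
contact_force: [0.1, -0.1, -1.6]
finger_gap: 0.305
```

Run:
```python
from h import *
o=manip.get_obs();K=P("wrist");im=manip.read_camera("wrist")
sc=manip.read_camera("scene")
print(o["tcp_pos"],o["contact_force"],o["ft_torque"],o["finger_gap"])
pr=[proj(K,o["tcp_pos"]+o["ee_rot"]@[x,-.0125,0]) for x in(-.1284,-.0284)];print("pred tip/origin",pr)
ps=[proj("scene",o["tcp_pos"]+o["ee_rot"]@[x,-.0125,0]) for x in(-.1284,-.0284,.0766)];print("scene",ps)
a=cv2.resize(im[60:270,150:430,::-1],(800,600));b=cv2.resize(sc[120:280,60:280,::-1],(800,582))
cv2.imwrite("pics/l1.png",cv2.resize(np.vstack([a,b]),(400,591)))
cv2.imwrite("pics/w2.png",im[:,:,::-1])
```

```text
[ 0.49677889 -0.21343161  0.18558984] [ 0.08011302 -0.08431222 -1.60210797] [ 3.51471965e-02  1.67561776e-02 -8.62066583e-05] 0.3054719495133881
pred tip/origin [array([279.55466706, -16.75703533]), array([279.11207261, 211.83461015])]
scene [array([151.20259985, 220.05491956]), array([134.95415848, 194.62148508]), array([119.88556082, 171.03484176])]
```

View pics/l1.png

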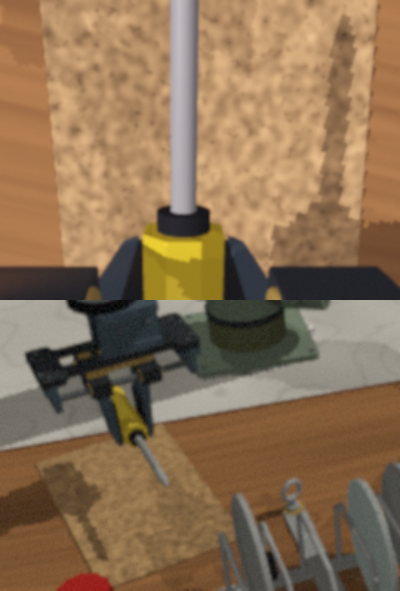

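```bash
python3 - <<'E'
from h import *
d=np.load("w1.npz");c=(d["K"],d["R"],d["t"])
for e in([.5924,-.0449,.1325],[.594,-.0445,.1325]):print(proj("scene",e),proj("top",e),proj(c,e))
print(atz(c,(214,127.75),.106),atz("scene",(220.7,224.3),.1325),atz("top",(323,231),.125))
print(manip.get_obs()["qpos"].round(1))
e=np.array([.592,-.0448,.1325]);u=np.array([np.cos(np.radians(27)),np.sin(np.radians(27)),0])
p=e-u*(.1284+.030);p[2]=.1325-.0125
print(p,plan(p+[0,0,.06],-153))
# foot direction from wrist/top images
print(atz(c,(222,12),.104)-atz(c,(215,110),.104),atz("top",(320,190),.104)-atz("top",(323,231),.104))
E
python3 - <<'E'
import cv2
a=cv2.imread("pics/top0.png")[110:330,260:440];cv2.imwrite("pics/c3.png",cv2.resize(a,(480,587),interpolation=2))
E
```

```text
[219.68199126 223.43058153] [323.17523424 232.05948808] [207.91340211 128.49481468]
[220.02401956 223.8400821 ] [323.02959881 231.45002949] [207.73934391 126.57469779]
[ 0.59255204 -0.04527329  0.106     ] [ 0.59598491 -0.04345429  0.1325    ] [ 0.59615845 -0.04526858  0.125     ]
[-24.5  16.5  96.8  -0.   66.9  52.5]
[ 0.45086457 -0.1167121   0.12      ] (array([  22.2,    4.3, -104. ]), array([  0.14, -14.01,   0.15]))
[0.08387705 0.00701623 0.        ] [0.11302562 0.00945778 0.        ]
```

View pics/c3.png

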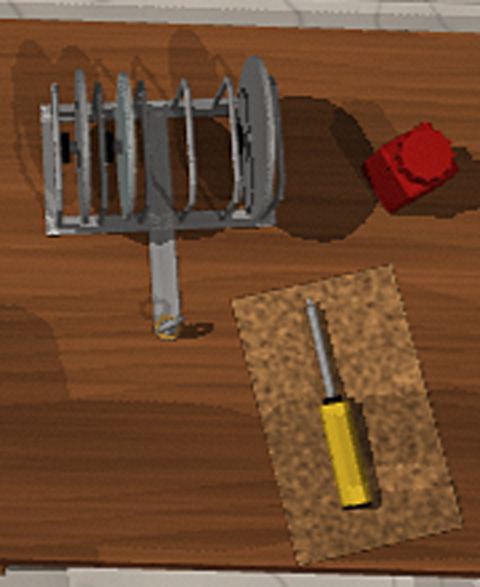

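The top crop agrees: loop plane slanted for an axis yaw of about 27–30°, and the foot's yaw is about 5°. The j6 range would stop the clockwise sweep short, so I'll set the driver down and regrasp with the tool half-turned.

send_rows:
  delta_pos:
    - [0,20,0]
    - [0,30,0]
    - [0,20,0]
    - [0,7,0]
    - [0,2.7,0]
    - [0,0,0]
  rot:
    - [0,0,0]
    - [0,0,0]
    - [0,0,0]
    - [0,0,0]
    - [0,0,0]
    - [0,0,0]

```text
t: 6.62
tcp_pos: [0.4955, -0.2129, 0.1055]
ee_rot: [[-0.974, -0.004, 0.225], [-0.225, 0.002, -0.974], [0.004, -1.0, -0.002]]
contact_force: [-1.2, 0.2, 0.7]
finger_gap: 0.308
```

send_rows:
  delta_pos:
    - [0,0,0]
    - [0,0,0]
    - [0,0,0]
    - [0,0,0]
    - [0,-10,0]
    - [0,-25,0]
    - [0,-25,0]
    - [0,0,0]
  rot:
    - [0,0,0]
    - [0,0,0]
    - [0,0,0]
    - [0,0,0]
    - [0,0,0]
    - [0,0,0]
    - [0,0,0]
    - [0,0,0]
  fingers: 75

```text
t: 7.28
tcp_pos: [0.5001, -0.2149, 0.1716]
ee_rot: [[-0.974, 0.01, 0.225], [-0.225, -0.004, -0.974], [-0.008, -1.0, 0.006]]
contact_force: [0.2, -0.5, -0.9]
finger_gap: 0.749
```

send_rows:
  delta_pos:
    - [0,0,0]
    - [0,0,0]
    - [0,0,0]
    - [0,0,0]
    - [0,0,0]
    - [0,0,0]
    - [0,0,0]
    - [0,0,0]
    - [0,0,0]
    - [0,0,0]
    - [0,0,0]
    - [0,0,0]
    - [0,0,0]
    - [0,0,0]
    - [0,0,0]
    - [0,0,0]
    - [0,0,0]
    - [0,0,0]
    - [0,0,0]
    - [0,0,0]
  rot:
    - [0,-7,0]
    - [0,-7,0]
    - [0,-7,0]
    - [0,-7,0]
    - [0,-7,0]
    - [0,-7,0]
    - [0,-7,0]
    - [0,-7,0]
    - [0,-7,0]
    - [0,-7,0]
    - [0,-7,0]
    - [0,-7,0]
    - [0,-7,0]
    - [0,-7,0]
    - [0,-7,0]
    - [0,-7,0]
    - [0,-7,0]
    - [0,-7,0]
    - [0,-7,0]
    - [0,-7,0]

```text
t: 8.95
tcp_pos: [0.4971, -0.2136, 0.1664]
ee_rot: [[0.894, 0.0, 0.449], [-0.449, -0.0, 0.894], [0.0, -1.0, -0.0]]
contact_force: [-0.7, -0.3, 0.2]
finger_gap: 0.748
```

send_rows:
  delta_pos:
    - [0,0,0]
    - [0,0,0]
    - [0,0,0]
    - [0,0,0]
    - [0,0,0]
    - [0,0,0]
    - [0,0,0]
    - [0,0,0]
  rot:
    - [0,-7,0]
    - [0,-7,0]
    - [0,-7,0]
    - [0,-7,0]
    - [0,-6,0]
    - [0,-6,0]
    - [0,0,0]
    - [0,0,0]

```text
t: 9.62
tcp_pos: [0.4971, -0.2136, 0.1663]
ee_rot: [[0.975, 0.0, -0.222], [0.222, -0.0, 0.975], [0.0, -1.0, -0.0]]
contact_force: [0.1, 0.8, 0.6]
finger_gap: 0.748
```

```bash
python3 -c "
from h import *
o=manip.get_obs();print(o['qpos'].round(1),o['ee_rot'].round(4))
print(plan([.497,-.2134,.1058],13.0))"
```

```text
[ -24.5   17.3   98.4   -0.    64.3 -127.3] [[ 9.750e-01  3.000e-04 -2.222e-01]
 [ 2.222e-01 -2.000e-04  9.750e-01]
 [ 3.000e-04 -1.000e+00 -2.000e-04]]
(array([-0.1, 60.5,  0.2]), array([ 0.01, -0.16,  0.02]))
```

send_rows:
  delta_pos:
    - [0,20,0]
    - [0,25,0]
    - [0,12,0]
    - [0,3.4,0]
    - [0,0,0]
    - [0,0,0]
  rot:
    - [0,0,0]
    - [0,0,0]
    - [0,0,0]
    - [0,0,0]
    - [0,0,0]
    - [0,0,0]

```text
t: 10.12
tcp_pos: [0.4974, -0.2137, 0.106]
ee_rot: [[0.975, 0.001, -0.223], [0.223, -0.0, 0.975], [0.001, -1.0, -0.0]]
contact_force: [-0.2, -0.4, 0.5]
finger_gap: 0.751
```

send_rows:
  delta_pos:
    - [0,0,0]
    - [0,0,0]
    - [0,0,0]
    - [0,0,0]
    - [0,0,0]
    - [0,0,0]
    - [0,0,0]
    - [0,0,0]
  rot:
    - [0,0,0]
    - [0,0,0]
    - [0,0,0]
    - [0,0,0]
    - [0,0,0]
    - [0,0,0]
    - [0,0,0]
    - [0,0,0]
  fingers: 0

```text
t: 10.78
tcp_pos: [0.4971, -0.2134, 0.1057]
ee_rot: [[0.974, 0.0, -0.225], [0.225, 0.0, 0.974], [0.0, -1.0, 0.0]]
contact_force: [-0.9, 1.5, 0.4]
finger_gap: 0.304
```

send_rows:
  delta_pos:
    - [0,-10,0]
    - [0,-30,0]
    - [0,-20,0]
    - [0,-6,0]
    - [0,0,0]
    - [0,0,0]
  rot:
    - [0,0,0]
    - [0,0,0]
    - [0,0,0]
    - [0,0,0]
    - [0,0,0]
    - [0,0,0]

```text
t: 11.28
tcp_pos: [0.4966, -0.2134, 0.1712]
ee_rot: [[0.974, -0.001, -0.225], [0.225, 0.0, 0.974], [-0.001, -1.0, 0.0]]
contact_force: [-1.0, 0.7, -2.0]
finger_gap: 0.307
```

Run:
```python
from h import *
o=manip.get_obs();print(o["tcp_pos"],o["contact_force"],o["ft_torque"])
K=P("wrist");im=manip.read_camera("wrist");cv2.imwrite("pics/w3.png",im[:,:,::-1])
print([proj(K,o["tcp_pos"]+o["ee_rot"]@[x,-.0125,0]) for x in(.1284,.0284)])
e=np.array([.594,-.0445,.1325])
for yaw in(27,):
    u=np.array([np.cos(np.radians(yaw)),np.sin(np.radians(yaw)),0]);p=e-u*(.1284+.025);p[2]=.1325-.0125
    print(p,plan(p+[0,0,.04],yaw))
    np.save("pre.npy",p)
```

```text
[ 0.49659186 -0.21335015  0.17119189] [-1.02742647  0.70318978 -2.02160679] [ 0.10821568 -0.1840844   0.03392593]
[array([276.58819089, 454.13391503]), array([276.55082559, 312.72978878])]
[ 0.4573196  -0.11414214  0.12      ] (array([-15.6,  10.6, 105.2]), array([ -0.09, -14.01,  -0.1 ]))
```

View pics/w3.png

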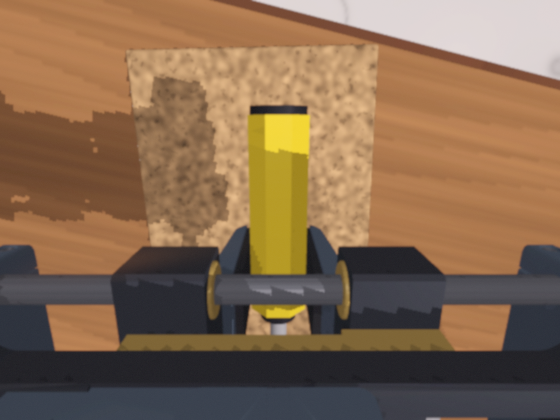

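send_rows:
  delta_pos:
    - [-3.1,0,15]
    - [-3.1,0,25]
    - [-3.1,2,25]
    - [-3.1,4,25]
    - [-3.2,4.6,15.2]
    - [0,0,0]
    - [0,0,0]
    - [0,0,0]
    - [0,0,0]
  rot:
    - [0,0,0]
    - [0,0,0]
    - [0,0,0]
    - [0,0,0]
    - [0,0,0]
    - [0,-7,0]
    - [0,-7,0]
    - [0,0,0]
    - [0,0,0]

```text
t: 12.08
tcp_pos: [0.4573, -0.1138, 0.1602]
ee_rot: [[0.892, -0.002, -0.451], [0.451, 0.001, 0.892], [-0.002, -1.0, 0.002]]
contact_force: [0.2, -0.1, -2.1]
finger_gap: 0.305
```

Run:
```python
from h import *
print(plan(np.load("pre.npy"),27),manip.get_obs()["qpos"].round(1))
```

```text
(array([-0. , 40.2, -0.4]), array([-0.09, -0.17, -0.09])) [ -15.4   11.6  107.4    0.    61.1 -132.2]
```

send_rows:
  delta_pos:
    - [0,10,0]
    - [0,20,0]
    - [0,10,-0.4]
    - [0,0,0]
    - [0,0,0]
  rot:
    - [0,0,0]
    - [0,0,0]
    - [0,0,0]
    - [0,0,0]
    - [0,0,0]

```text
t: 12.5
tcp_pos: [0.4578, -0.1148, 0.1205]
ee_rot: [[0.892, -0.002, -0.452], [0.452, 0.001, 0.892], [-0.001, -1.0, 0.001]]
contact_force: [-0.7, -0.4, -1.8]
finger_gap: 0.303
```

Run:
```python
from h import *
o=manip.get_obs();T=lambda x:o["tcp_pos"]+o["ee_rot"]@[x,-.0125,0]
print(o["tcp_pos"])
sc=manip.read_camera("scene");tp=manip.read_camera("top")
for c in("scene","top"):print(c,"tip",proj(c,T(.1284)),"org",proj(c,T(.0284)),"eye",proj(c,[.594,-.0445,.1325]))
a=cv2.resize(sc[185:255,150:260,::-1],(700,445),interpolation=2)
b=cv2.resize(tp[205:275,280:390,::-1],(700,445),interpolation=2)
cv2.imwrite("pics/p1.png",cv2.resize(np.vstack([a,b]),(470,598)))
```

```text
[ 0.45784766 -0.11481037  0.12048381]
scene tip [212.34348737 218.87099227] org [184.86680839 199.44321144] eye [220.02401956 223.8400821 ]
top tip [327.6427804  239.76393946] org [344.82928132 274.68210044] eye [323.02959881 231.45002949]
```

View pics/p1.png

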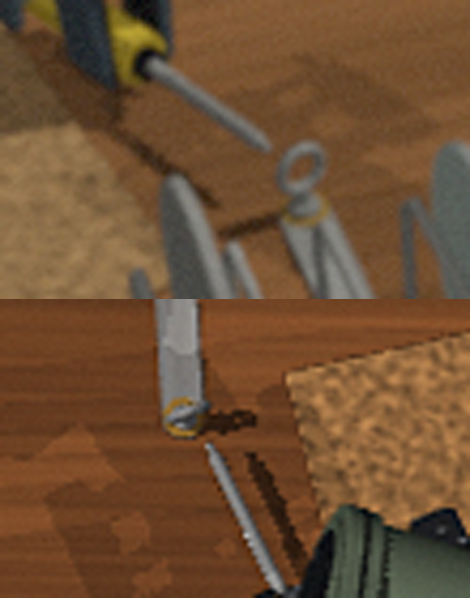

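Both panels show the tip just short of the ring. By eye the shank's line passes slightly low and to the right (scene ring centre about 220.5,224.3). I'll measure that offset numerically.

Run:
```python
from h import *
o=manip.get_obs();T=lambda x,dy=0,dz=0:o["tcp_pos"]+o["ee_rot"]@[x,-.0125-dz,dy]
e=np.array([.594,-.0445,.1325])
def tor(e,y):
    a,b=np.meshgrid(np.linspace(0,2*np.pi,90),np.linspace(0,2*np.pi,16));L=np.stack([.003*np.sin(b),(.012+.003*np.cos(b))*np.cos(a),(.012+.003*np.cos(b))*np.sin(a)],-1).reshape(-1,3)
    return e+L@Ro.from_euler("z",y,degrees=True).as_matrix().T
for c in("scene","top"):
    im=np.mean([manip.read_camera(c).astype(float) for _ in range(3)],0)
    s=im.max(2)-im.min(2)   # chroma: grey steel is low
    G=cv2.GaussianBlur(s,(0,0),.6)
    cal=P(c)
    def samp(pts):
        q=np.array([proj(cal,p) for p in pts],np.float32);return cv2.remap(G.astype(np.float32),q[:,0],q[:,1],1)
    # shank: centroid of greyness across normal at several x
    n=np.linspace(-6,6,49);off=[]
    for x in np.arange(.05,.115,.005):
        a,b=proj(cal,T(x)),proj(cal,T(x+.005));d=(b-a)/np.linalg.norm(b-a);nn=np.array([-d[1],d[0]])
        q=(a+n[:,None]*nn).astype(np.float32);v=cv2.remap(G.astype(np.float32),q[:,0],q[:,1],1).ravel()
        w=np.clip(np.median(v)-v-10,0,None);off.append((w@n)/w.sum() if w.sum() else np.nan)
    print(c,"normal",nn.round(2),"shank off px",np.round(off,2))
    print("  px/mm lateral(tool z) , up:",((proj(cal,T(.1,.001))-proj(cal,T(.1)))@nn).round(3),((proj(cal,T(.1,0,.001))-proj(cal,T(.1)))@nn).round(3))
    # eye: fit pixel shift + yaw minimising chroma on ring vs hole
    best=[]
    for y in range(15,46,5):
        P0=np.array([proj(cal,p) for p in tor(e,y)],np.float32);H=np.array([proj(cal,p) for p in e+.35*(tor(e,y)-e)],np.float32)
        W=np.array([proj(cal,p) for p in e+1.55*(tor(e,y)-e) if p[2]>e[2]],np.float32)
        for du in np.arange(-3,3.1,.25):
            for dv in np.arange(-3,3.1,.25):
                f=lambda Q:cv2.remap(G.astype(np.float32),Q[:,0]+du,Q[:,1]+dv,1).mean()
                best.append((f(P0)-(f(W)+(f(H) if c=="scene" else 0))*.5,y,du,dv))
    best.sort();print("  eye shift",[tuple(np.round(b,2)) for b in best[:4]],"along normal",round(float(np.dot(best[0][2:],nn)),2))
```

```text
scene normal [-0.58  0.82] shank off px [0.31 0.3  0.23 0.27 0.3  0.27 0.26 0.22 0.18 0.13 0.1  0.21 0.25]
  px/mm lateral(tool z) , up: -0.367 -0.271Traceback (most recent call last):
  File "<stdin>", line 30, in <module>
  File "<stdin>", line 29, in <lambda>
cv2.error: OpenCV(4.12.0) /io/opencv/modules/imgproc/src/imgwarp.cpp:1821: error: (-215:Assertion failed) ((map1.type() == CV_32FC2 || map1.type() == CV_16SC2) && map2.empty()) || (map1.type() == CV_32FC1 && map2.type() == CV_32FC1) in function 'remap'
```

Run:
```python
from h import *
o=manip.get_obs();T=lambda x,dy=0,dz=0:o["tcp_pos"]+o["ee_rot"]@[x,-.0125-dz,dy]
e=np.array([.594,-.0445,.1325])
a,b=np.meshgrid(np.linspace(0,2*np.pi,90),np.linspace(0,2*np.pi,16));L=np.stack([.003*np.sin(b),(.012+.003*np.cos(b))*np.cos(a),(.012+.003*np.cos(b))*np.sin(a)],-1).reshape(-1,3)
tor=lambda y:e+L@Ro.from_euler("z",y,degrees=True).as_matrix().T
for c in("scene","top"):
    im=manip.read_camera(c).astype(np.float32);G=cv2.GaussianBlur(im.max(2)-im.min(2),(0,0),.6);cal=P(c)
    pr=lambda X:np.array([proj(cal,p) for p in X],np.float32)
    n=np.linspace(-6,6,49);off=[]
    for x in np.arange(.05,.12,.005):
        p,q=proj(cal,T(x)),proj(cal,T(x+.005));d=(q-p)/np.linalg.norm(q-p);nn=np.array([-d[1],d[0]])
        q=(p+n[:,None]*nn).astype(np.float32);v=cv2.remap(G,q[:,0],q[:,1],1).ravel();w=np.clip(np.median(v)-v-10,0,None);off.append((w@n)/w.sum() if w.sum() else np.nan)
    print(c,nn.round(2),"shank",np.round(off,2),"px/mm lat,up",[((proj(cal,T(.1,*k))-proj(cal,T(.1)))@nn).round(3) for k in((.001,0),(0,.001))])
    best=[]
    for y in range(15,46,5):
        t=tor(y);A,H,W=pr(t),pr(e+.35*(t-e)),pr([k for k in e+1.55*(t-e) if k[2]>e[2]])
        for du in np.arange(-3,3.1,.25):
            for dv in np.arange(-3,3.1,.25):
                f=lambda Q:cv2.remap(G,*(Q+np.float32([du,dv])).T.copy(),1).mean()
                best.append((f(A)-f(W)*.5-(f(H)*.5 if c=="scene" else 0),y,du,dv))
    best.sort();print("  eye",[tuple(np.round(k,2).tolist()) for k in best[:4]],"n:",round(float(np.dot(best[0][2:],nn)),2))
```

```text
scene [-0.57  0.82] shank [0.33 0.33 0.33 0.35 0.35 0.34 0.28 0.27 0.25 0.17 0.08 0.21 0.31 0.28] px/mm lat,up [np.float64(-0.367), np.float64(-0.271)]
  eye [(-30.0, 30.0, 0.0, 0.0), (-29.97, 25.0, 0.0, 0.0), (-29.76, 30.0, -0.25, 0.0), (-29.76, 25.0, 0.0, -0.25)] n: 0.0
top [ 0.9  -0.44] shank [0.81 0.87 0.87 0.84 0.9  0.93 0.91 0.83 1.02 1.04 1.11 1.12 0.99 1.  ] px/mm lat,up [np.float64(-0.381), np.float64(0.061)]
  eye [(-4.22, 25.0, 1.0, -0.5), (-4.11, 25.0, 0.75, -0.5), (-4.05, 25.0, 1.0, -0.75), (-3.96, 25.0, 1.25, -0.5)] n: 1.12
```

Shank and eye now agree to within about 1 mm, with loop yaw 25–30°. Inserting.

send_rows:
  delta_pos:
    - [0,0,1.2]
    - [10,0,0]
    - [10,0,0]
    - [10,0,0]
    - [0,0,0]
  rot:
    - [0,0,0]
    - [0,0,0]
    - [0,0,0]
    - [0,0,0]
    - [0,0,0]

```text
t: 13.27
tcp_pos: [0.4873, -0.0995, 0.1212]
ee_rot: [[0.891, 0.003, -0.455], [0.455, -0.0, 0.891], [0.002, -1.0, -0.001]]
contact_force: [1.8, -0.5, -1.6]
finger_gap: 0.307
```

send_rows:
  delta_pos:
    - [7,0,0]
    - [7,0,0]
    - [7,0,0]
    - [7,0,0]
    - [7,0,0]
    - [0,0,0]
    - [0,0,0]
    - [0,0,0]
  rot:
    - [0,0,0]
    - [0,0,0]
    - [0,0,0]
    - [0,0,0]
    - [0,0,0]
    - [0,0,0]
    - [0,0,0]
    - [0,0,0]

```text
t: 13.93
tcp_pos: [0.5155, -0.0844, 0.1209]
ee_rot: [[0.891, -0.001, -0.454], [0.454, -0.0, 0.891], [-0.001, -1.0, 0.0]]
contact_force: [-0.1, 0.1, -1.9]
finger_gap: 0.307
```

Run:
```python
from h import *
o=manip.get_obs();print(o["tcp_pos"],o["ee_rot"].round(3).tolist(),o["contact_force"],o["ft_torque"],o["qpos"])
sc=manip.read_camera("scene");tp=manip.read_camera("top")
a=cv2.resize(sc[185:255,150:260,::-1],(700,445),interpolation=2)
b=cv2.resize(tp[205:275,280:390,::-1],(700,445),interpolation=2)
cv2.imwrite("pics/p2.png",cv2.resize(np.vstack([a,b]),(470,598)))
```

```text
[ 0.51545299 -0.08436356  0.12092992] [[0.891, -0.001, -0.454], [0.454, -0.0, 0.891], [-0.001, -1.0, 0.0]] [-0.10024531  0.08571377 -1.87547158] [ 0.16990161 -0.17184742  0.02469444] [-1.05472566e+01  1.81864441e+01  1.04421719e+02 -1.74886229e-02
  5.74278367e+01 -1.27534396e+02]
```

View pics/p2.png

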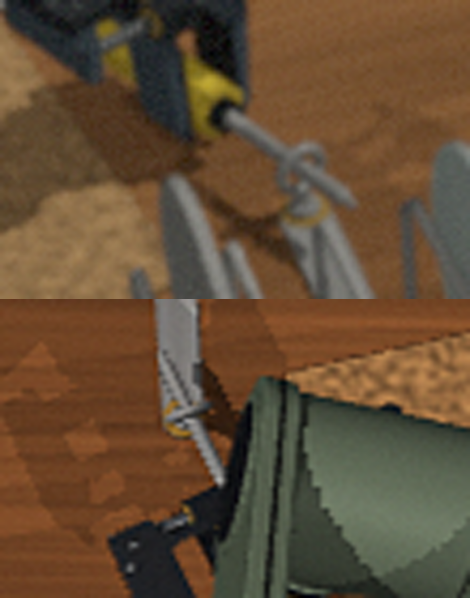

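The shank passes clearly through the loop in both views. Now I'll turn clockwise about the eye through the slack.

send_rows:
  delta_pos:
    - [0.3,0,7.7]
    - [0.3,0,7.7]
    - [0.3,0,7.7]
    - [0.3,0,7.7]
    - [0.3,0,7.7]
    - [0.3,0,7.7]
    - [0.3,0,7.7]
    - [0,0,0]
    - [0,0,0]
  rot:
    - [0,5,0]
    - [0,5,0]
    - [0,5,0]
    - [0,5,0]
    - [0,5,0]
    - [0,5,0]
    - [0,5,0]
    - [0,0,0]
    - [0,0,0]

```text
t: 14.78
tcp_pos: [0.5066, -0.0321, 0.1211]
ee_rot: [[0.991, 0.0, 0.136], [-0.136, -0.0, 0.991], [0.0, -1.0, -0.0]]
contact_force: [0.3, 0.5, -1.6]
finger_gap: 0.303
```

```bash
cat > m.py <<'E'
from h import *
o=manip.get_obs();e=np.array([.594,-.0445]);p=o["tcp_pos"];F=o["contact_force"];x=o["ee_rot"][:,0]
r=p[:2]-e;M=o["ft_torque"][2]+r[0]*F[1]-r[1]*F[0]
yaw=np.degrees(np.arctan2(x[1],x[0]));d=o["ee_rot"].T@np.r_[e-p[:2],0]*1000
print(f"t{o['t']:.2f} yaw {yaw:.2f} eye-in-tool x{d[0]:.1f} z{d[2]:.1f} F{F.round(2)} tau{o['ft_torque'].round(3)} Meye {M:.3f} j6 {o['qpos'][5]:.1f} pz{p[2]:.4f}")
E
python3 m.py;python3 m.py
```

```text
t14.78 yaw -7.84 eye-in-tool x88.3 z-0.3 F[ 0.26  0.46 -1.61] tau[ 0.084 -0.209  0.073] Meye 0.030 j6 -87.0 pz0.1211
t14.78 yaw -7.84 eye-in-tool x88.3 z-0.3 F[ 0.26  0.46 -1.61] tau[ 0.084 -0.209  0.073] Meye 0.030 j6 -87.0 pz0.1211
```

send_rows:
  delta_pos:
    - [0.1,0,4.6]
    - [0.1,0,4.6]
    - [0.1,0,4.6]
    - [0.1,0,4.6]
    - [0,0,0]
    - [0,0,0]
  rot:
    - [0,3,0]
    - [0,3,0]
    - [0,3,0]
    - [0,3,0]
    - [0,0,0]
    - [0,0,0]

```text
t: 15.28
tcp_pos: [0.511, -0.0146, 0.121]
ee_rot: [[0.941, -0.0, 0.34], [-0.34, -0.0, 0.941], [0.0, -1.0, -0.0]]
contact_force: [-1.0, -0.3, -0.9]
finger_gap: 0.306
```

```bash
python3 m.py
```

```text
t15.28 yaw -19.86 eye-in-tool x88.2 z0.1 F[-0.97 -0.28 -0.94] tau[ 0.053 -0.164  0.015] Meye 0.067 j6 -73.0 pz0.1210
```

send_rows:
  delta_pos:
    - [0.05,0,3.1]
    - [0.05,0,3.1]
    - [0,0,0]
    - [0,0,0]
  rot:
    - [0,2,0]
    - [0,2,0]
    - [0,0,0]
    - [0,0,0]

```text
t: 15.62
tcp_pos: [0.5131, -0.0089, 0.1209]
ee_rot: [[0.914, -0.001, 0.405], [-0.405, -0.0, 0.914], [-0.0, -1.0, -0.001]]
contact_force: [-0.7, -0.3, -2.4]
finger_gap: 0.304
```

```bash
python3 m.py
```

```text
t15.62 yaw -23.89 eye-in-tool x88.4 z0.2 F[-0.7  -0.28 -2.36] tau[ 0.022 -0.077 -0.025] Meye 0.023 j6 -68.3 pz0.1209
```

send_rows:
  delta_pos:
    - [0.05,0,3.1]
    - [0.05,0,3.1]
    - [0,0,0]
    - [0,0,0]
  rot:
    - [0,2,0]
    - [0,2,0]
    - [0,0,0]
    - [0,0,0]

```text
t: 15.95
tcp_pos: [0.5156, -0.0032, 0.1209]
ee_rot: [[0.884, -0.001, 0.468], [-0.468, -0.0, 0.884], [-0.001, -1.0, -0.001]]
contact_force: [-2.1, 0.7, -2.1]
finger_gap: 0.303
```

```bash
python3 m.py
```

```text
t15.95 yaw -27.90 eye-in-tool x88.6 z0.2 F[-2.12  0.73 -2.14] tau[-0.019 -0.009 -0.117] Meye -0.087 j6 -63.7 pz0.1209
```

send_rows:
  delta_pos:
    - [0.05,0,3.1]
    - [0.05,0,3.1]
    - [0,0,0]
    - [0,0,0]
  rot:
    - [0,2,0]
    - [0,2,0]
    - [0,0,0]
    - [0,0,0]

```text
t: 16.28
tcp_pos: [0.5189, 0.0022, 0.1209]
ee_rot: [[0.849, -0.001, 0.528], [-0.528, -0.0, 0.849], [-0.0, -1.0, -0.001]]
contact_force: [-1.1, -0.5, -2.0]
finger_gap: 0.308
```

```bash
python3 m.py
```

```text
t16.28 yaw -31.90 eye-in-tool x88.5 z0.0 F[-1.07 -0.53 -1.99] tau[-0.112  0.026 -0.054] Meye 0.035 j6 -59.1 pz0.1209
```

send_rows:
  delta_pos:
    - [0,0,1.55]
    - [0,0,1.55]
    - [0,0,0]
    - [0,0,0]
  rot:
    - [0,1,0]
    - [0,1,0]
    - [0,0,0]
    - [0,0,0]

```text
t: 16.62
tcp_pos: [0.5205, 0.0049, 0.1209]
ee_rot: [[0.829, -0.001, 0.559], [-0.559, -0.001, 0.829], [-0.001, -1.0, -0.001]]
contact_force: [-2.6, -2.8, -1.4]
finger_gap: 0.304
```

```bash
python3 m.py
```

```text
t16.62 yaw -33.99 eye-in-tool x88.6 z0.1 F[-2.62 -2.8  -1.44] tau[-0.394  0.3   -0.239] Meye 0.096 j6 -56.7 pz0.1209
```

send_rows:
  delta_pos:
    - [0,0,1.2]
    - [0,0,1.2]
    - [0,0,0]
    - [0,0,0]
  rot:
    - [0,1,0]
    - [0,1,0]
    - [0,0,0]
    - [0,0,0]

```text
t: 16.95
tcp_pos: [0.5222, 0.0072, 0.1209]
ee_rot: [[0.809, -0.0, 0.588], [-0.588, -0.0, 0.809], [-0.0, -1.0, -0.0]]
contact_force: [-3.0, -0.9, -1.7]
finger_gap: 0.307
```

```bash
sed -i 's/^print(f"/Ft=o["ee_rot"].T@F\nprint(f"Ftool{Ft.round(2)} /' m.py; python3 m.py
```

```text
Ftool[-1.88  1.72 -2.46] t16.95 yaw -36.00 eye-in-tool x88.5 z0.3 F[-2.97 -0.89 -1.72] tau[-0.125  0.211 -0.097] Meye 0.121 j6 -54.5 pz0.1209
```

send_rows:
  delta_pos:
    - [0,0,1.2]
    - [0,0,1.2]
    - [0,0,0]
    - [0,0,0]
  rot:
    - [0,1,0]
    - [0,1,0]
    - [0,0,0]
    - [0,0,0]

```text
t: 17.28
tcp_pos: [0.5239, 0.0095, 0.121]
ee_rot: [[0.788, 0.0, 0.616], [-0.616, 0.0, 0.788], [-0.0, -1.0, 0.001]]
contact_force: [-1.3, 1.3, -3.3]
finger_gap: 0.303
```

```bash
python3 m.py
```

```text
Ftool[-1.79  3.28  0.2 ] t17.28 yaw -37.99 eye-in-tool x88.5 z0.6 F[-1.29  1.26 -3.28] tau[0.235 0.139 0.099] Meye 0.080 j6 -52.3 pz0.1210
```

send_rows:
  delta_pos:
    - [0,0,1.55]
    - [0,0,1.55]
    - [0,0,1.55]
    - [0,0,1.55]
    - [0,0,0]
    - [0,0,0]
  rot:
    - [0,1,0]
    - [0,1,0]
    - [0,1,0]
    - [0,1,0]
    - [0,0,0]
    - [0,0,0]

```text
t: 17.78
tcp_pos: [0.5278, 0.014, 0.121]
ee_rot: [[0.743, 0.0, 0.669], [-0.669, 0.0, 0.743], [0.0, -1.0, 0.0]]
contact_force: [-1.0, 1.9, -2.8]
finger_gap: 0.305
```

```bash
python3 m.py
```

```text
Ftool[-1.98  2.76  0.72] t17.78 yaw -42.00 eye-in-tool x88.3 z0.8 F[-0.98  1.86 -2.76] tau[ 0.425 -0.002  0.211] Meye 0.146 j6 -47.7 pz0.1210
```

send_rows:
  delta_pos:
    - [0,0,1.55]
    - [0,0,1.55]
    - [0,0,1.55]
    - [0,0,1.55]
    - [0,0,0]
    - [0,0,0]
  rot:
    - [0,1,0]
    - [0,1,0]
    - [0,1,0]
    - [0,1,0]
    - [0,0,0]
    - [0,0,0]

```text
t: 18.28
tcp_pos: [0.532, 0.0184, 0.121]
ee_rot: [[0.695, -0.0, 0.719], [-0.719, -0.0, 0.695], [0.0, -1.0, -0.0]]
contact_force: [-0.8, 0.8, -3.3]
finger_gap: 0.306
```

```bash
python3 m.py
```

```text
Ftool[-1.19  3.31 -0.01] t18.28 yaw -45.99 eye-in-tool x88.3 z0.9 F[-0.83  0.85 -3.31] tau[ 0.444 -0.007  0.375] Meye 0.375 j6 -43.3 pz0.1210
```

send_rows:
  delta_pos:
    - [0,0,0]
  rot:
    - [0,0,0]

```text
t: 18.37
tcp_pos: [0.532, 0.0184, 0.121]
ee_rot: [[0.695, 0.0, 0.719], [-0.719, -0.0, 0.695], [0.0, -1.0, 0.0]]
contact_force: [-0.9, 1.8, -3.0]
finger_gap: 0.306
```

```bash
python3 m.py
```

```text
Ftool[-1.91  3.05  0.57] t18.37 yaw -46.00 eye-in-tool x88.3 z1.0 F[-0.92  1.77 -3.05] tau[0.479 0.008 0.392] Meye 0.339 j6 -43.3 pz0.1210
```

send_rows:
  delta_pos:
    - [0,0,0]
  rot:
    - [0,0,0]

```text
t: 18.45
tcp_pos: [0.532, 0.0184, 0.121]
ee_rot: [[0.695, 0.0, 0.719], [-0.719, -0.0, 0.695], [0.0, -1.0, 0.0]]
contact_force: [0.0, 1.9, -2.9]
finger_gap: 0.307
```

```bash
python3 m.py
```

```text
Ftool[-1.35  2.92  1.36] t18.45 yaw -46.00 eye-in-tool x88.3 z0.9 F[ 0.04  1.92 -2.92] tau[ 0.46  -0.052  0.408] Meye 0.286 j6 -43.3 pz0.1210
```

send_rows:
  delta_pos:
    - [0,0,0]
  rot:
    - [0,0,0]

```text
t: 18.53
tcp_pos: [0.532, 0.0183, 0.121]
ee_rot: [[0.695, 0.0, 0.719], [-0.719, -0.0, 0.695], [0.0, -1.0, 0.0]]
contact_force: [-0.3, 3.0, -2.8]
finger_gap: 0.304
```

```bash
python3 m.py
python3 - <<'E'
import time
from h import *
v=[]
for i in range(8):
    manip.read_camera("scene");o=manip.get_obs();e=np.array([.594,-.0445]);r=o["tcp_pos"][:2]-e;F=o["contact_force"];v.append(o["ft_torque"][2]+r[0]*F[1]-r[1]*F[0])
print(np.round(v,3),np.mean(v))
E
```

```text
Ftool[-2.36  2.79  1.89] t18.53 yaw -46.01 eye-in-tool x88.3 z1.0 F[-0.28  3.01 -2.79] tau[ 0.508 -0.041  0.442] Meye 0.273 j6 -43.3 pz0.1210
[0.277 0.271 0.216 0.29  0.294 0.403 0.204 0.321] 0.2844988831114128
```

send_rows:
  delta_pos:
    - [0,0,1.5]
    - [0,0,1.5]
    - [0,0,1.5]
    - [0,0,0]
  rot:
    - [0,1,0]
    - [0,1,0]
    - [0,1,0]
    - [0,0,0]

```text
t: 19.27
tcp_pos: [0.5354, 0.0215, 0.121]
ee_rot: [[0.655, -0.0, 0.755], [-0.755, -0.0, 0.655], [0.0, -1.0, -0.0]]
contact_force: [0.1, 0.9, -3.0]
finger_gap: 0.306
```

```bash
cat > a.py <<'E'
from h import *
v=[];e=np.array([.594,-.0445]);Fs=[]
for i in range(10):
    manip.read_camera("scene");o=manip.get_obs();r=o["tcp_pos"][:2]-e;F=o["contact_force"];Fs.append(o["ee_rot"].T@F);v.append(o["ft_torque"][2]+r[0]*F[1]-r[1]*F[0])
print(np.round(v,2),"mean M",np.mean(v).round(3),"Ftool",np.mean(Fs,0).round(2))
E
python3 m.py; python3 a.py
```

```text
Ftool[-0.62  2.96  0.65] t19.27 yaw -49.06 eye-in-tool x88.3 z1.0 F[ 0.08  0.9  -2.96] tau[ 0.456 -0.039  0.438] Meye 0.380 j6 -39.9 pz0.1210
[0.35 0.4  0.26 0.35 0.35 0.32 0.33 0.31 0.28 0.25] mean M 0.32 Ftool [-1.38  3.51  1.76]
```

send_rows:
  delta_pos:
    - [0,0,1.4]
    - [0,0,1.4]
    - [0,0,1.4]
    - [0,0,0]
  rot:
    - [0,1,0]
    - [0,1,0]
    - [0,1,0]
    - [0,0,0]

```text
t: 20.1
tcp_pos: [0.5388, 0.0244, 0.121]
ee_rot: [[0.615, 0.0, 0.789], [-0.789, -0.0, 0.615], [0.0, -1.0, 0.0]]
contact_force: [1.4, 3.6, -3.2]
finger_gap: 0.305
```

```bash
python3 m.py; python3 a.py
```

```text
Ftool[-1.98  3.23  3.35] t20.10 yaw -52.05 eye-in-tool x88.2 z1.2 F[ 1.43  3.63 -3.23] tau[ 0.589 -0.256  0.626] Meye 0.328 j6 -36.6 pz0.1210
[0.41 0.38 0.33 0.36 0.42 0.36 0.36 0.37 0.36 0.37] mean M 0.372 Ftool [-1.55  3.85  3.64]
```

send_rows:
  delta_pos:
    - [0,0,1.7]
    - [0,0,1.7]
    - [0,0,1.7]
    - [0,0,1.7]
    - [0,0,0]
  rot:
    - [0,1,0]
    - [0,1,0]
    - [0,1,0]
    - [0,1,0]
    - [0,0,0]

```text
t: 21.02
tcp_pos: [0.5438, 0.028, 0.1209]
ee_rot: [[0.558, -0.001, 0.83], [-0.83, -0.001, 0.558], [0.0, -1.0, -0.001]]
contact_force: [0.8, 2.9, -2.7]
finger_gap: 0.306
```

```bash
python3 m.py; python3 a.py
```

```text
Ftool[-1.95  2.69  2.26] t21.02 yaw -56.07 eye-in-tool x88.2 z1.2 F[ 0.78  2.88 -2.7 ] tau[ 0.408 -0.245  0.615] Meye 0.414 j6 -32.1 pz0.1209
[0.49 0.52 0.51 0.54 0.35 0.46 0.44 0.51 0.56 0.49] mean M 0.486 Ftool [-0.97  3.31  1.47]
```

Torque is about 0.46–0.49 N m, past snug and below crushing, so I'm stopping the turn here. Next I'll back off through the slack to align with the loop.

send_rows:
  delta_pos:
    - [0.1,0,-3.9]
    - [0.2,0,-6.2]
    - [0.3,0,-7.7]
    - [0.3,0,-7.7]
    - [0.3,0,-7.7]
    - [0.3,0,-7.7]
    - [0.3,0,-7.7]
    - [0.3,0,-7.7]
    - [0.3,0,-7.7]
    - [0.3,0,-7.7]
    - [0.3,0,-7.7]
    - [0,0,0]
    - [0,0,0]
  rot:
    - [0,-2.5,0]
    - [0,-4,0]
    - [0,-5,0]
    - [0,-5,0]
    - [0,-5,0]
    - [0,-5,0]
    - [0,-5,0]
    - [0,-5,0]
    - [0,-5,0]
    - [0,-5,0]
    - [0,-5,0]
    - [0,0,0]
    - [0,0,0]

```text
t: 22.6
tcp_pos: [0.5049, -0.0384, 0.1213]
ee_rot: [[0.997, 0.0, 0.083], [-0.083, -0.0, 0.997], [0.0, -1.0, -0.0]]
contact_force: [-1.4, -0.4, -1.4]
finger_gap: 0.307
```

```bash
python3 m.py
```

```text
Ftool[-1.4   1.43 -0.48] t22.60 yaw -4.76 eye-in-tool x89.3 z1.3 F[-1.43 -0.36 -1.43] tau[ 0.088 -0.118  0.049] Meye 0.090 j6 -90.9 pz0.1213
```

send_rows:
  delta_pos:
    - [0,0,-3]
    - [-8,0,0]
    - [-8,0,0]
    - [-8,0,0]
    - [0,0,0]
  rot:
    - [0,-3,0]
    - [0,0,0]
    - [0,0,0]
    - [0,0,0]
    - [0,0,0]

```text
t: 23.02
tcp_pos: [0.478, -0.04, 0.1208]
ee_rot: [[1.0, -0.003, 0.027], [-0.027, 0.0, 1.0], [-0.003, -1.0, 0.0]]
contact_force: [0.1, 0.9, -1.4]
finger_gap: 0.307
```

send_rows:
  delta_pos:
    - [-8,0,0]
    - [-8,0,0]
    - [-8,0,0]
    - [-10,0,0]
    - [-12,0,0]
    - [0,0,0]
    - [0,0,0]
  rot:
    - [0,0,0]
    - [0,0,0]
    - [0,0,0]
    - [0,0,0]
    - [0,0,0]
    - [0,0,0]
    - [0,0,0]

```text
t: 23.6
tcp_pos: [0.434, -0.0392, 0.1212]
ee_rot: [[1.0, 0.0, 0.027], [-0.027, -0.0, 1.0], [0.0, -1.0, -0.0]]
contact_force: [0.1, -0.1, -1.5]
finger_gap: 0.306
```

```bash
python3 m.py; python3 -c "
from h import *
print(plan([.497,-.2134,.186],13.0))
im=manip.read_camera('scene');a=im[150:290,80:300,::-1];cv2.imwrite('pics/p3.png',cv2.resize(a,(770,490),interpolation=2))"
```

```text
Ftool[ 0.1   1.48 -0.13] t23.60 yaw -1.52 eye-in-tool x160.1 z-1.1 F[ 0.09 -0.13 -1.48] tau[ 0.062 -0.152 -0.022] Meye -0.001 j6 -95.1 pz0.1212
(array([  67.6,  -64.8, -172.5]), array([ 1.000e-02, -1.452e+01,  3.000e-02]))
```

View pics/p3.png

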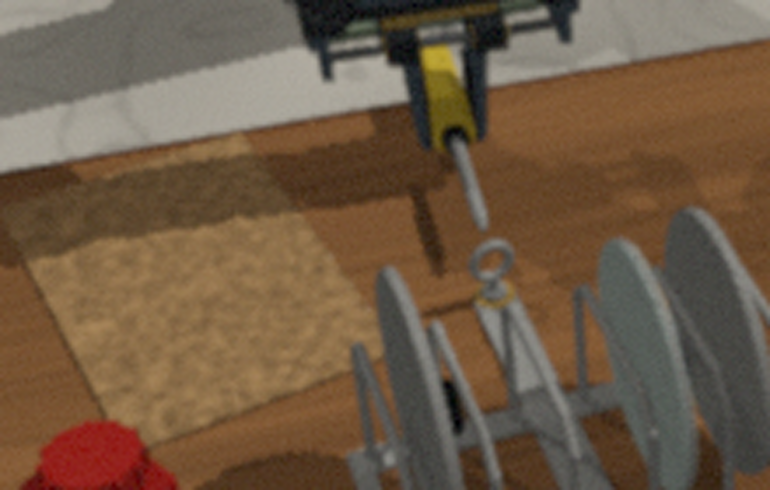

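The driver is out of the loop: tip at (485,225) and ring at (490,260) in the crop. Now I'll carry it back to its original spot.

send_rows:
  delta_pos:
    - [-5,-15,0]
    - [0,-25,0]
    - [0,-24.8,0]
    - [12.1,0,-28]
    - [12.1,0,-29]
    - [12.1,0,-29]
    - [12.1,0,-29]
    - [12.1,0,-29]
    - [12.1,0,-28.5]
    - [0,0,0]
    - [0,0,0]
    - [0,0,0]
    - [0,0,0]
  rot:
    - [0,0,0]
    - [0,0,0]
    - [0,0,0]
    - [0,0,0]
    - [0,0,0]
    - [0,0,0]
    - [0,0,0]
    - [0,0,0]
    - [0,0,0]
    - [0,-7,0]
    - [0,-7,0]
    - [0,0,0]
    - [0,0,0]

```text
t: 24.73
tcp_pos: [0.498, -0.2136, 0.1856]
ee_rot: [[0.977, -0.0, -0.213], [0.213, 0.0, 0.977], [0.0, -1.0, 0.0]]
contact_force: [0.7, 0.6, -2.2]
finger_gap: 0.306
```

```bash
python3 -c "
from h import *
print(plan([.497,-.2134,.1065],13.0))"
```

```text
(array([-1. , 79.1,  0.4]), array([-0. , -0.7,  0. ]))
```

send_rows:
  delta_pos:
    - [0,15,0]
    - [0,25,0]
    - [0,25,0]
    - [0,10,0]
    - [0,4,0]
    - [0,0,0]
    - [0,0,0]
  rot:
    - [0,0,0]
    - [0,0,0]
    - [0,0,0]
    - [0,0,0]
    - [0,0,0]
    - [0,0,0]
    - [0,0,0]

```text
t: 25.32
tcp_pos: [0.4986, -0.2137, 0.1078]
ee_rot: [[0.976, 0.002, -0.216], [0.216, -0.001, 0.976], [0.002, -1.0, -0.001]]
contact_force: [0.4, -0.1, -2.1]
finger_gap: 0.308
```

send_rows:
  delta_pos:
    - [0,0.6,0]
    - [0,0,0]
  rot:
    - [0,0,0]
    - [0,0,0]

```text
t: 25.48
tcp_pos: [0.4984, -0.2137, 0.1071]
ee_rot: [[0.976, 0.002, -0.216], [0.216, -0.001, 0.976], [0.002, -1.0, -0.001]]
contact_force: [0.1, -0.5, -1.5]
finger_gap: 0.303
```

send_rows:
  delta_pos:
    - [0,0.6,0]
    - [0,0,0]
    - [0,0,0]
  rot:
    - [0,0,0]
    - [0,0,0]
    - [0,0,0]

```text
t: 25.73
tcp_pos: [0.4978, -0.2135, 0.1058]
ee_rot: [[0.976, 0.0, -0.216], [0.216, -0.0, 0.976], [0.0, -1.0, -0.0]]
contact_force: [-0.5, 0.2, -1.7]
finger_gap: 0.301
```

send_rows:
  delta_pos:
    - [0,0.5,0]
    - [0,0,0]
    - [0,0,0]
  rot:
    - [0,0,0]
    - [0,0,0]
    - [0,0,0]

```text
t: 25.98
tcp_pos: [0.4978, -0.2135, 0.1057]
ee_rot: [[0.976, 0.0, -0.216], [0.216, -0.0, 0.976], [0.0, -1.0, -0.0]]
contact_force: [-1.1, 0.9, 3.8]
finger_gap: 0.301
```

Driver is resting on the mat. I'll release partway, let it settle, and lift clear.

send_rows:
  delta_pos:
    - [0,0,0]
    - [0,0,0]
    - [0,0,0]
    - [0,0,0]
    - [0,0,0]
    - [0,-5,0]
    - [0,-15,0]
    - [0,-30,0]
    - [0,-30,0]
    - [0,-30,0]
    - [-10,-10,0]
    - [-20,0,0]
    - [-20,0,0]
    - [-20,0,0]
    - [-20,0,0]
    - [0,0,0]
    - [0,0,0]
  rot:
    - [0,0,0]
    - [0,0,0]
    - [0,0,0]
    - [0,0,0]
    - [0,0,0]
    - [0,0,0]
    - [0,0,0]
    - [0,0,0]
    - [0,0,0]
    - [0,0,0]
    - [0,0,0]
    - [0,0,0]
    - [0,0,0]
    - [0,0,0]
    - [0,0,0]
    - [0,0,0]
    - [0,0,0]
  fingers: 70

```text
t: 27.4
tcp_pos: [0.4089, -0.2329, 0.225]
ee_rot: [[0.977, 0.0, -0.215], [0.215, 0.0, 0.977], [0.0, -1.0, 0.0]]
contact_force: [-0.5, -0.1, 0.2]
finger_gap: 0.7
```

```bash
python3 -c "
from h import *
o=manip.get_obs();print(o['t'],o['tcp_pos'],o['finger_gap'],o['contact_force'])
s=manip.read_camera('scene');t=manip.read_camera('top')
cv2.imwrite('pics/f.png',cv2.resize(np.vstack([s[120:330,50:450,::-1],t[110:330,60:460,::-1]]),(558,600)))"
```

```text
27.4 [ 0.40886414 -0.23286876  0.2250326 ] 0.6998046843936847 [-0.52312332 -0.10042239  0.15626166]
```

View pics/f.png

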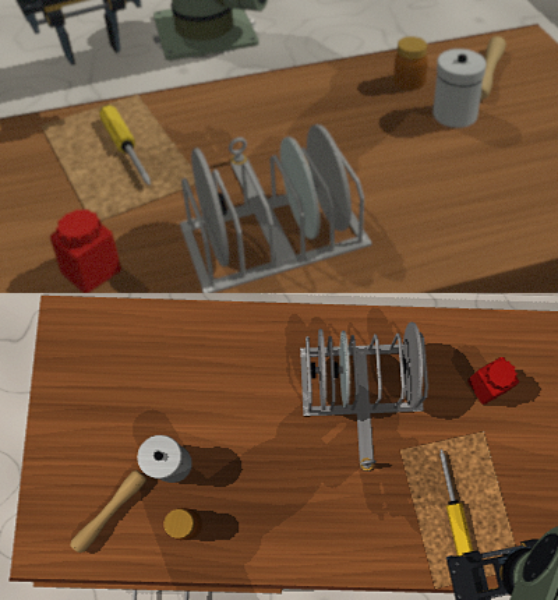

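The driver lies flat on the mat, the eye is upright on its washer, and everything else is where it was. Handing in.

```bash
python3 -c "
from workcell import manip
print(manip.finish_job())"
```

```text
the job is handed in; nothing more can be done
None
```

The screw eye is turned in until snug and the screwdriver is back on the cork mat. I handed the job in at about 27 s of the 67 s allowed.

**What I did:**
- I gripped the handle, then put the driver down and regrasped it with the tool half-turned, because the last joint could not have reached the whole clockwise sweep otherwise.
- I slid the shank through the loop with about 40 mm of tip showing on the far side.
- I turned clockwise about the eye. It bit at about 60° (predicted about 52°) and moved freely at about 0.1 N m for 10–13°.
- The shoulder then touched, and I stopped about 10–12° further on.
- I backed off through the slack, drew the driver straight out and laid it down where it had been.

**Last checks:**
- **Torque:** averaged over noisy readings it climbed 0.28, 0.32, 0.37, then 0.49 N m. A trend through all four puts the end nearer 0.46. Both are between snug (0.40) and crushing (0.55). One reading touched 0.56, which I took as noise of about ±0.06.
- **Driver:** the last pictures show it flat on the mat and the gripper clear of everything.
- **Other things:** nothing else on the ledge looks moved, and contact forces stayed low throughout.
- **Not checked:** I did not measure the eye's final height directly, so snugness rests on the torque and the turn angle.

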